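Start up the shoe finishing machine with its extraction on

TASK

Start up the bench finishing machine with the fingertips, picking nothing up: push its dust drawer, which has been left a little open, fully home, then switch on the dust extraction by pressing the raised end of the rocker on the sloping panel right down so that it flips over, and then press the start button (the plain round one between the rocker and the mushroom-headed stop) all the way in for a moment and let it spring back. Leave the stop button and everything lying on and around the machine alone, and do not pull the drawer further out.

Things in the scene. Friction and masses are not known exactly. Their poses are not given: they have to be found in the camera images.
- finisher: Grey bench-top shoe finishing machine, fixed. Origin: on the bench in the plane of its front face; x runs level into the machine (within 0.12 rad of the robot's x), y left, z up. Plinth: x 0 to 340, y -220 to 300 mm, 100 mm tall; housing 150 mm tall from x = 55 mm on, leaving a ledge. Motor, belt and brush wheel stand on its left part (y 60 to 305, x 110 to 340 mm, up to 360 mm tall).
- panel (a point): Middle of the surface of the sloping light metal control panel, 160 mm up the slope by 240 mm wide. Axes: x up the slope away from the robot, y left, z its outward normal (tilted 0.15 rad towards the robot). In its nearer half, from right to left: rocker, start button, stop button, 75 and 72 mm apart; farther up are an ammeter and a pilot lamp, which do nothing.
- drawer (a joint): How far the dust drawer stands open, m: 0 is fully home (a solid stop); it starts 0.025 to 0.045 open and could come to 0.09. It slides along the machine's x, resists with about 3 N and stays where it is left. Home to within 4 mm counts.
- drawer_handle (a point): Middle of the foremost line of the drawer's steel bar handle, 58 mm above the bench (axes as the machine's); moves with the drawer. The bar is 10 mm thick, 120 mm long along y, with 17 mm free behind it before the drawer front, a grey plate 272 mm wide, from 15 to 93 mm above the bench, its face 27 mm behind this point.
- rocker (a joint): Angle of the extraction rocker, rad: 0 is off (as it starts: the end nearer the robot stands up, the far half lies almost level with the panel), 0.3 is on (near half almost level, far end up). It is stiff (about 2 N at its end) and stays where it is left, between solid stops. Above 0.22 counts as on.
- rocker_raised (a point): Point on the upper face of the rocker's raised near half, 16 mm from the pivot, where to press; it goes down about 5 mm along the panel's normal as the rocker flips, and moves with it. At 0 its axes are the panel's. Black V-shaped rocker, 43 mm long up the slope, 26 mm wide, in a grey frame 56 x 36 mm, 5 mm high; its lower half is 11 to 12 mm above the panel.
- start (a joint): How far the start button is pressed in, m: 0 is out, 0.005 fully in (above 0.004 counts as all the way). A spring of about 2 N at first and 5 N fully in brings it back when let go.
- start_top (a point): Centre of the start button's flat top; its z is the panel's outward normal, x up the slope, y left. Black cylinder 28 mm in diameter, its top 17 mm above the panel and 11 mm above its 40 mm wide steel collar. Moves with the button.
- stop (a joint): How far the stop button is pressed in, m: 0 is out, 0.004 fully in. It must stay out.
- stop_top (a point): Centre of the top of the stop button, 33 mm above the panel: a black mushroom head 40 mm in diameter, 72 mm to the left of the start button. Not to be pressed.
- tin: Bystander: flat steel tin of heel nails, 44 mm in diameter, 18 mm tall, standing on the ledge of the machine before the control panel. Origin: centre of its underside.
- brush: Bystander: wooden shoe brush, 50 x 160 x 46 mm, long along its y, lying on the bench before the machine's right end. Origin: centre of its underside.
- boot_a: Bystander: brown ankle boot, 270 mm long (toe to its +x), 86 mm wide, 125 mm tall, on the bench right of the machine. Origin: under its middle.
- boot_b: Bystander: the other boot of the pair, same size.
- hammer: Bystander: hammer with wooden handle, 220 mm long along its x (head at +x), lying on the bench at the front right. Origin: middle of its underside.
- jar: Bystander: screw-cap jar of cement, 60 mm in diameter, 85 mm tall, standing on the bench before the machine. Origin: centre of its underside.
- can: Bystander: plain metal can, 60 mm in diameter, 85 mm tall, standing on the bench before the machine. Origin: centre of its underside.
- last: Bystander: tan shoe last (a foot-shaped form), 220 mm long (toe to its +x), 87 mm tall, on the bench left of the machine. Origin: under its middle.

How it is judged (in metres and radians):
On the way, in this order (a step that is already met when the one before it is completed fails the run):
1. the dust drawer is pushed fully home (within 4 mm), the rocker still off (value of joint drawer below 0.004 m and value of joint rocker below 0.08 rad), for 0.1 s.
2. the extraction rocker is flipped over to on, with the drawer home (value of joint rocker above 0.22 rad and value of joint drawer below 0.004 m), for 0.1 s.
3. the start button is pressed all the way in (over 4 mm of its 5 mm) for 0.1 s, with the extraction on and the drawer home (all of step 2 and value of joint start above 0.004 m), for 0.1 s.
At the end, for the whole second after the job is handed in: The drawer is home to within 4 mm, the rocker is on (over 0.22 of 0.3 rad), the start button has sprung back (within 1 mm) and the stop button is out (all of step 2 and value of joint each of start, stop below 0.001 m); the robot touches nothing.
It fails at once if the rocker is switched before the drawer is home (value of joint rocker above 0.15 rad and value of joint drawer above 0.006 m).
It fails at once if the start button is pressed before the extraction is on (value of joint start above 0.0025 m and value of joint rocker below 0.2 rad).
It fails at once if the stop button is pressed (over 1.5 mm) (value of joint stop above 0.0015 m).
It fails at once if the drawer is pulled further out (over 55 mm) (value of joint drawer above 0.055 m).
It fails at once if a bystander is lifted, carried, shoved more than 25 mm or knocked over (distance of any of tin, brush, boot_a, boot_b, hammer, jar, can, last from where it was at the start of the episode above 0.025 m or angle between any of tin, brush, boot_a, boot_b, hammer, jar, can, last's own z axis and vertical above 0.5 rad).
It also fails if it takes over 51 s, if anything falls off the work surface, if the arm or the gripper's body presses on something with over 40 N, if the wrist force passes 120 N, or if a joint passes its speed limit or range.

ROBOT

A 6-joint arm with a two-finger parallel gripper is mounted at the origin on the work surface. World frame = base frame: x ahead of the robot, y to its left, z up, the work surface at z = 0. Lengths are in mm, angles in rad, forces in N, time in s.
With the tool pointing down it reaches from about 275 to 725 mm from the base axis. Payload 5.6 kg.
Tool frame: the origin (TCP) lies on the centre line of the jaws, within the pads' length; the fingertips stand 8 mm ahead of it and the grasp point (between the pads) lies 11 mm behind it; z points along the fingers, y is the line along which they close (so a half turn about z gives the same grasp; the last joint's range is limited). The gripper opens to 85 mm and grips with 20 to 120 N. Pads are 22 mm wide; open, the fingers measure 114 mm over their backs; the gripper's body (76 mm by 85 mm) begins 54 mm behind the grasp point. The pads swing forward as they close: fully open they stand 13 mm farther back than shut.
Start: joints at [1.598, 0.255, 0.108, 0, -1.424, -0.285], TCP at [140.197, 531.825, 239.283] pointing down, gripper open.
Joint ranges: [-2.95, 2.95], [-1.21, 1.97], [-1.09, 1.5], [-2.87, 1.71], [-2.94, -0.07], [-3.05, 3.05]. Speed limits (rad/s): [2.57, 2.57, 3.14, 3.14, 3.14, 3.14].

INTERFACE

Orientations are given as a 3x3 rotation matrix whose columns are the frame's x, y, z axes.
In Python, from rig import sense, grab_frame, camera_model, finish_job gives the robot as it stands.
- The arm moves only by the tool servo_tool, never from a script. Its argument "moves" is a list of rows, each a list of 3 entries, a list of its own where there are three numbers: the shift along the tool's x, y, z in mm, then the turn, a rotation vector about the tool's x, y, z in rad, then the finger opening in mm, from 0 to 85.4. In form: [[[x, y, z], [wx, wy, wz], fingers], ...]. A call has exactly 5 rows; each row shifts and turns the commanded pose from where the row before left it, along the tool's axes as they then stand; what a row does not reach is not made up. A row lasts 1/12 s, in which the tool goes at most 41.7 mm and 7.16 degrees, less where a joint would pass 70% of its speed; a pose out of reach is approached as far as the arm can. A call with a gripper value outside its range is refused whole. The fingers move at their own pace and stop on an object; "squeeze" is the grip in N (left out, the last holds). Time passes only in rows, so rows that do not move let the fingers close, or fill a call up. It gives the time, the measured TCP pose, the force, the opening and the grip force at its end, in the units of the state.
- sense(): the state, without advancing time (a new reading comes with each control period).
- grab_frame(name): name is "side" or "top"; returns the picture (384x512x3 uint8, red, green, blue); there is no depth.
- camera_model(name): a dict with "intrinsics" (3x3 intrinsics, pixels), "extrinsics" (4x4, takes a point from world to camera coordinates). Camera axes: x right, y down, z forward; pixel columns grow to the right and rows downward; lengths in mm; the calibration is good to about 2 mm. A picture is of the moment at which its call begins. camera_model takes no time and is no camera call.
- finish_job(): hands the job in; it is judged then, once.
The state is a dict: "clock": time; "joints": joint angles; "qvel": joint speeds; "joint_torque": joint torques, N m; "tcp_pos": TCP position; "eef_rot": TCP orientation; "contact_force": force on the tool from outside, world axes, zero at the start; "ft_torque": the same for the moment, N m; "opening": opening from 0.0 (shut) to 1.0 (fully open); "grasp_force": force on a finger pad.
Only numpy, scipy, OpenCV 4.12 (cv2) and the standard library are available. Lean on these libraries where they do the work, as an engineer would, in place of code of your own. Each camera call takes 0.05 s, during which the arm holds its last target. There are 200 camera calls.

## Working session

There is one attempt and no reset: what is moved stays moved. The work goes in short steps, Python scripts to look and compute and a tool call to move; the robot and the scene stay as the last step left them, time stands still between calls to the robot, and variables do not carry over. Pictures are saved under pics/ and viewed, at most 10 in all, crops included, and the job is handed in when it is done.

Besides the shell and the picture viewer there is one more tool, called as name(argument=value, ...) on one line, values as JSON. servo_tool: Moves the arm, as the interface text tells. Its arguments: {"type":"object","properties":{"moves":{"type":"array","items":{"type":"array"}},"squeeze":{"type":"number"}},"required":["moves"]}

```bash
mkdir -p pics
python3 - <<'E'
from rig import *
import cv2,numpy as np
np.set_printoptions(precision=4,suppress=True)
for n in("top","side"):
    f=grab_frame(n);cv2.imwrite(f"pics/{n}0.png",cv2.resize(f[:,:,::-1],(800,600),interpolation=cv2.INTER_CUBIC))
    m=camera_model(n);print(n,np.array(m["intrinsics"]),np.array(m["extrinsics"]))
s=sense();print(s["clock"],s["tcp_pos"],np.array(s["eef_rot"]))
E
```

```text
top [[349.6944   0.     255.7673]
 [  0.     349.6944 188.4979]
 [  0.       0.       1.    ]] [[   0.0221   -0.9998    0.0005  -29.2743]
 [  -0.9956   -0.0221   -0.0907  521.5069]
 [   0.0907    0.0015   -0.9959 1120.6246]
 [   0.        0.        0.        1.    ]]
side [[384.6382   0.     257.0128]
 [  0.     384.6382 187.9513]
 [  0.       0.       1.    ]] [[   0.9945   -0.1042   -0.01   -524.2994]
 [  -0.0803   -0.6982   -0.7113  147.1488]
 [   0.0671    0.7082   -0.7028 1322.4745]
 [   0.        0.        0.        1.    ]]
0.1 [140.0593 531.423  238.4988] [[ 0.9669 -0.255  -0.0004]
 [-0.255  -0.9669 -0.0017]
 [ 0.0001  0.0017 -1.    ]]
```

View pics/top0.png

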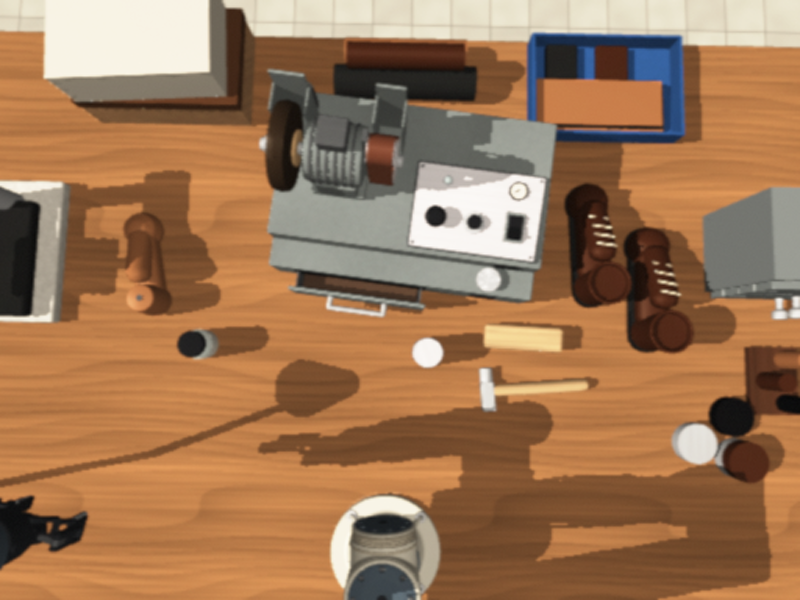

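View pics/side0.png

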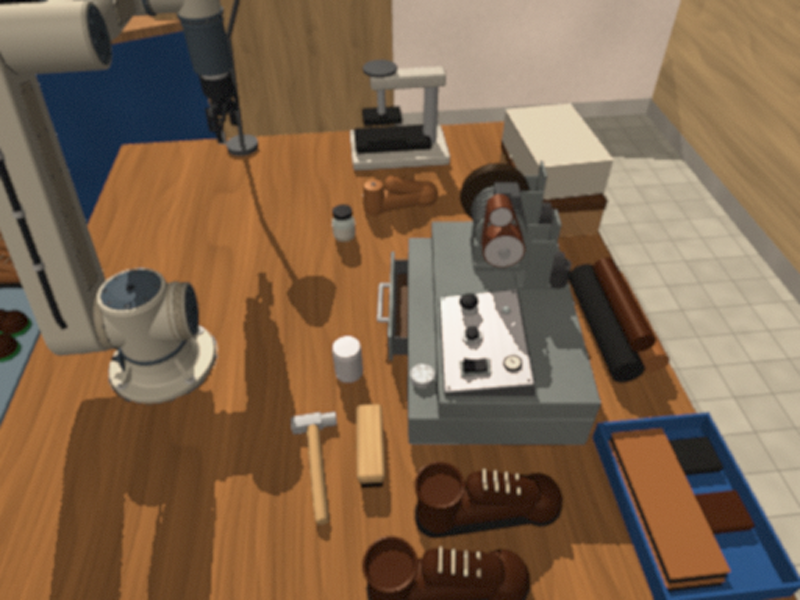

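The top view shows the machine yawed slightly. The handle is at about (356,311), the rocker (515,227), start (474,222), stop (436,215) and tin (488,278). In the side view they are at handle (381,302), rocker (475,366), start (472,333) and stop (468,300). I'll crop in for accuracy.

Run:
```python
import cv2
from rig import *
t=grab_frame("top")[:,:,::-1];s=grab_frame("side")[:,:,::-1]
R=cv2.resize
a=R(t[100:190,170:360],(760,360),interpolation=cv2.INTER_CUBIC)  # x4, off (170,100)
cv2.imwrite("pics/tc.png",R(t[95:205,190:355],(800,533),interpolation=cv2.INTER_CUBIC))
cv2.imwrite("pics/sc.png",R(s[155:265,235:400],(800,533),interpolation=cv2.INTER_CUBIC))
```

```text
(no output)
```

View pics/tc.png

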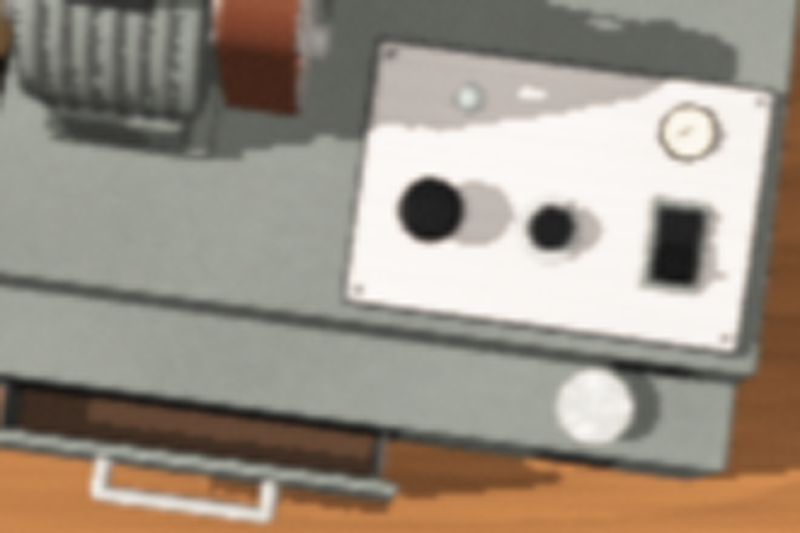

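View pics/sc.png

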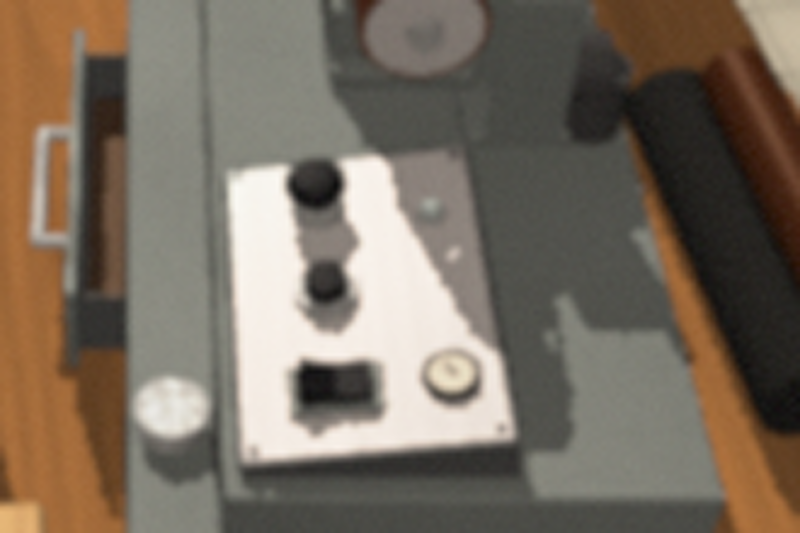

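The crops show the panel corners clearly. In the top crop the handle's front line runs (93,497)-(272,520), with start at (551,227). In the side crop the handle is at x≈36, y 130–245. Next I'll fit the panel pose using both cameras.

```bash
cat > h.py <<'E'
import numpy as np
from rig import *
from scipy.optimize import least_squares
from scipy.spatial.transform import Rotation as Ro
C={n:(np.array(camera_model(n)["intrinsics"]),np.array(camera_model(n)["extrinsics"])) for n in("top","side")}
def proj(n,p):
    K,E=C[n];q=(E[:3,:3]@np.atleast_2d(p).T+E[:3,3:]);q=K@q;return (q[:2]/q[2]).T
off={"top":(190,95),"side":(235,155)}
px=lambda n,p:np.array(off[n])+(np.atleast_2d(p)+.5)/4.848-.5
def tri(t,s):
    f=lambda p:np.r_[(proj("top",p)-px("top",t)).ravel(),(proj("side",p)-px("side",s)).ravel()]
    r=least_squares(f,[500,0,150]);return r.x,np.abs(r.fun).max()
def Rp(yaw):return Ro.from_euler("z",yaw).as_matrix()@Ro.from_euler("y",-.15).as_matrix()
E
python3 - <<'E'
from h import *
np.set_printoptions(precision=3,suppress=True)
# far-left, far-right, near-right, near-left
L=np.array([[80,120,0],[80,-120,0],[-80,-120,0],[-80,120,0]])
T=[(378,42),(773,92),(738,350),(347,300)];S=[(462,150),(516,440),(242,465),(228,172)]
def f(v):
    p=v[:3]+L@Rp(v[3]).T
    return np.r_[(proj("top",p)-px("top",T)).ravel(),(proj("side",p)-px("side",S)).ravel()]
r=least_squares(f,[550,-100,170,0]);print("panel",r.x,r.fun)
R=Rp(r.x[3])
for n,t,s in[("start",(551,227),(325,277)),("stop",(431,209),(316,180)),("rocker",(679,246),(336,384)),("handleL",(93,497),(38,130)),("handleR",(272,520),(33,245)),("tin",(595,405),(172,408))]:
    p,e=tri(t,s);print(n,p,e,"in panel",R.T@(p-r.x[:3]))
print(R)
E
```

```text
panel [ 666.944 -155.657  168.299   -0.109] [-0.517 -1.07   0.65  -0.724 -0.16   1.238 -1.354  0.844  0.919 -0.932
  1.395  0.843 -0.749  1.029 -1.181  0.057]
start [ 645.168 -150.274  183.249] 0.008644012440072402 in panel [-19.75    2.971  18.104]
stop [651.867 -78.901 194.436] 0.08187845096153978 in panel [-19.206  74.648  29.336]
rocker [ 637.327 -226.955  176.498] 0.12285132002085675 in panel [-20.181 -74.107  11.342]
handleL [488.06  130.426  57.405] 0.06389888745934513 in panel [-223.297  264.823  -78.406]
handleR [475.506  13.107  57.258] 0.09981977280449428 in panel [-222.983  146.834  -78.601]
tin [ 548.229 -187.601  116.721] 0.14301469755912422 in panel [-120.936  -44.725  -33.886]
[[ 0.983  0.109 -0.149]
 [-0.108  0.994  0.016]
 [ 0.149  0.     0.989]]
```

servo_tool(moves=[[[26,25,5],[0,0,0],0],[[26,25,5],[0,0,0],0],[[26,25,5],[0,0,0],0],[[26,25,5],[0,0,0],0],[[26,25,5],[0,0,0],0]])

```text
clock: 0.62
tcp_pos: [234.5, 376.1, 213.9]
eef_rot: [[0.967, -0.254, -0.0], [-0.254, -0.967, -0.0], [-0.0, 0.0, -1.0]]
contact_force: [0.3, 0.6, 0.7]
opening: 0.3
grasp_force: 0.0
```

servo_tool(moves=[[[26,25,5],[0,0,0],0],[[26,25,5],[0,0,0],0],[[26,25,5],[0,0,0],0],[[26,25,5],[0,0,0],0],[[26,25,5],[0,0,0],0]])

```text
clock: 1.03
tcp_pos: [328.2, 222.1, 189.2]
eef_rot: [[0.967, -0.254, 0.0], [-0.254, -0.967, 0.0], [0.0, -0.0, -1.0]]
contact_force: [0.2, 1.1, 0.5]
opening: 0.0
grasp_force: 0.0
```

servo_tool(moves=[[[26,25,5],[0,0,0],0],[[26,25,5],[0,0,0],0],[[26,25,5],[0,0,0],0],[[0,0,0],[0,0,-0.075],0],[[0,0,0],[0,0,-0.075],0]])

```text
clock: 1.45
tcp_pos: [384.6, 129.2, 173.8]
eef_rot: [[0.994, -0.109, -0.001], [-0.109, -0.994, -0.001], [-0.001, 0.001, -1.0]]
contact_force: [0.0, 0.3, 0.3]
opening: 0.001
grasp_force: 0.0
```

```bash
cat >> h.py <<'E'
def goal(p,R=None):
    s=sense();A=np.array(s["eef_rot"]);print("t",s["clock"],"tcp",np.round(s["tcp_pos"],1),"F",np.round(s["contact_force"],1),"open",s["opening"])
    print("shift",np.round(A.T@(np.array(p)-s["tcp_pos"]),1))
    if R is not None:print("turn",np.round(Ro.from_matrix(A.T@R).as_rotvec(),3))
Y=-0.107
Rm=Ro.from_euler("z",Y).as_matrix()
Rdown=Rm@np.diag([1,-1,-1.])
Rpan=Rp(Y)@np.diag([1,-1,-1.])
PC=np.array([666.9,-155.7,168.3])
H=np.array([481.8,71.8,57.3])
E
python3 -c "
from h import *
goal(H+Rm@[-45,0,80],Rdown)"
```

```text
t 1.45 tcp [384.6 129.2 173.8] F [0.  0.3 0.3] open 0.000945753461586132
shift [57.9 46.6 36.4]
turn [ 0.001  0.001 -0.002]
```

servo_tool(moves=[[[30,23,18],[0,0,0],0],[[28,23.5,18],[0,0,0],0],[[0,0,30],[0,0,0],0],[[0,0,25],[0,0,0],0],[[0,0,26],[0,0,0],0]])

```text
clock: 1.87
tcp_pos: [436.8, 78.2, 56.1]
eef_rot: [[0.994, -0.109, -0.0], [-0.109, -0.994, 0.0], [-0.0, -0.0, -1.0]]
contact_force: [0.6, 1.1, -0.3]
opening: -0.0
grasp_force: 0.0
```

servo_tool(moves=[[[8,0,0],[0,0,0],0],[[8,0,0],[0,0,0],0],[[4,0,0],[0,0,0],0],[[0,0,0],[0,0,0],0],[[0,0,0],[0,0,0],0]])

```text
clock: 2.28
tcp_pos: [457.9, 77.4, 58.8]
eef_rot: [[0.994, -0.108, 0.003], [-0.108, -0.994, 0.001], [0.002, -0.001, -1.0]]
contact_force: [-0.9, 0.0, -0.7]
opening: 0.003
grasp_force: 0.0
```

```bash
python3 -c "
from h import *
import cv2
goal(H+Rm@[-11,0,-1],Rdown)
cv2.imwrite('pics/s2.png',cv2.resize(grab_frame('side')[130:260,180:340,::-1],(738,600),interpolation=cv2.INTER_CUBIC))"
```

```text
t 2.2833 tcp [457.9  77.4  58.8] F [-0.9  0.  -0.7] open 0.0032946715474753583
shift [13.4  3.   2.5]
turn [-0.001 -0.002 -0.001]
```

View pics/s2.png

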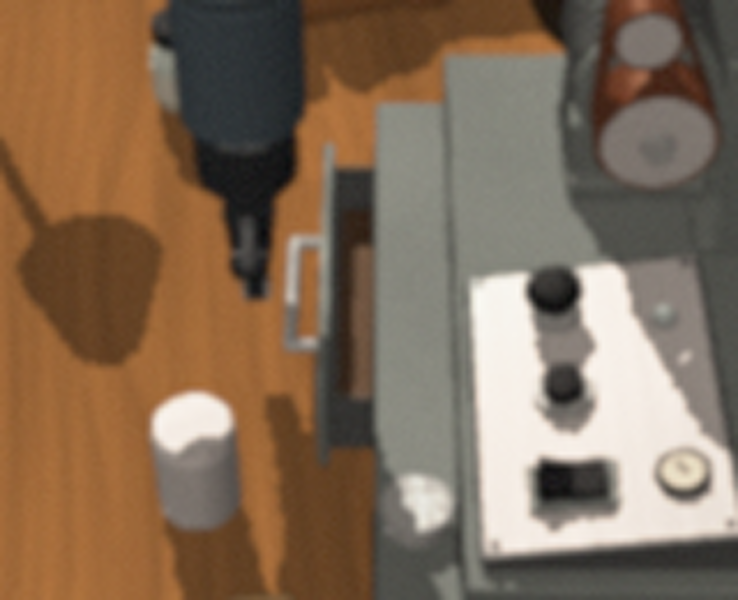

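The finger is about 10 mm ahead of the handle and clear of everything. I'll push now.

servo_tool(moves=[[[5,3,2.5],[0,0,0],0],[[8,0,0],[0,0,0],0],[[8,0,0],[0,0,0],0],[[8,0,0],[0,0,0],0],[[4,0,0],[0,0,0],0]])

```text
clock: 2.75
tcp_pos: [489.8, 69.9, 54.7]
eef_rot: [[0.994, -0.108, -0.001], [-0.108, -0.994, -0.001], [-0.001, 0.001, -1.0]]
contact_force: [-4.1, 0.4, 2.6]
opening: 0.0
grasp_force: 1.7
```

servo_tool(moves=[[[2,0,0],[0,0,0],0],[[2,0,0],[0,0,0],0],[[2,0,0],[0,0,0],0],[[0,0,0],[0,0,0],0],[[0,0,0],[0,0,0],0]])

```text
clock: 3.17
tcp_pos: [495.2, 69.7, 54.8]
eef_rot: [[0.994, -0.108, 0.0], [-0.108, -0.994, 0.0], [0.0, -0.0, -1.0]]
contact_force: [-0.9, -0.7, -0.7]
opening: 0.0
grasp_force: 0.6
```

servo_tool(moves=[[[2,0,0],[0,0,0],0],[[2,0,0],[0,0,0],0],[[2,0,0],[0,0,0],0],[[1,0,0],[0,0,0],0],[[1,0,0],[0,0,0],0]])

```text
clock: 3.58
tcp_pos: [503.0, 68.8, 54.8]
eef_rot: [[0.994, -0.108, -0.0], [-0.108, -0.994, -0.0], [-0.0, 0.0, -1.0]]
contact_force: [-2.8, -0.1, 0.2]
opening: -0.003
grasp_force: 1.6
```

servo_tool(moves=[[[1,0,0],[0,0,0],0],[[1,0,0],[0,0,0],0],[[1,0,0],[0,0,0],0],[[1,0,0],[0,0,0],0],[[1,0,0],[0,0,0],0]])

```text
clock: 4.0
tcp_pos: [503.7, 68.6, 54.5]
eef_rot: [[0.994, -0.109, -0.008], [-0.109, -0.994, 0.0], [-0.008, 0.0, -1.0]]
contact_force: [-21.1, 7.8, 17.1]
opening: 0.002
grasp_force: 11.4
```

The force jumped to 21 N, so the drawer is on its stop. I'll back off and rise.

servo_tool(moves=[[[-10,0,0],[0,0,0],0],[[-25,0,0],[0,0,0],0],[[-5,0,-35],[0,0,0],0],[[0,0,-40],[0,0,0],0],[[0,0,-40],[0,0,0],0]])

```text
clock: 4.42
tcp_pos: [468.2, 72.5, 171.6]
eef_rot: [[0.994, -0.107, 0.001], [-0.107, -0.994, -0.0], [0.002, 0.0, -1.0]]
contact_force: [2.8, 0.3, -0.3]
opening: -0.005
grasp_force: 0.0
```

```bash
python3 -c "
from h import *
import cv2
p=PC+Rp(Y)@[-38,-76.5,60]
print(p);goal(p,Rpan)
f=np.hstack([grab_frame('side')[150:270,200:340],grab_frame('top')[140:260,180:320]])
cv2.imwrite('pics/s3.png',cv2.resize(f[:,:,::-1],(800,343),interpolation=cv2.INTER_CUBIC))"
```

```text
[ 612.45668324 -226.79225412  221.94761564]
t 4.4167 tcp [468.2  72.5 171.6] F [ 2.8  0.3 -0.3] open -0.004543299658113218
shift [175.5 282.2 -50. ]
turn [0.    0.148 0.   ]
```

View pics/s3.png

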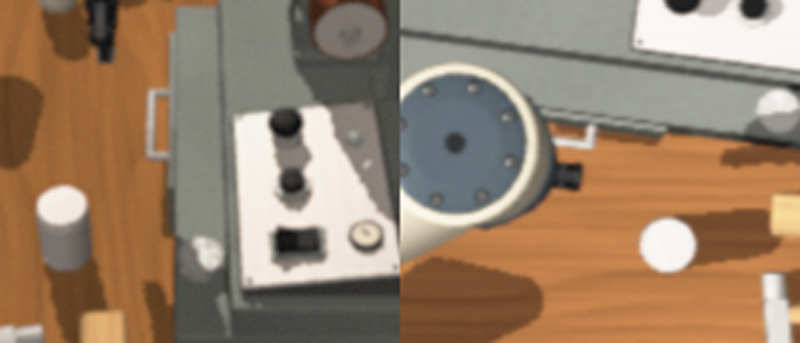

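The drawer front is now flush with the plinth and the can hasn't moved. On to the rocker.

servo_tool(moves=[[[0,0,-40],[0,0,0],0],[[0,10,-35],[0,0,0],0],[[0,38,0],[0,0,0],0],[[0,38,0],[0,0,0],0],[[0,38,0],[0,0,0],0]])

```text
clock: 4.93
tcp_pos: [456.0, -51.5, 246.3]
eef_rot: [[0.994, -0.106, 0.005], [-0.106, -0.994, 0.0], [0.005, -0.001, -1.0]]
contact_force: [0.9, -0.7, 0.2]
opening: 0.002
grasp_force: 0.0
```

servo_tool(moves=[[[15,36,0],[0,0,0],0],[[15,36,0],[0,0,0],0],[[15,36,0],[0,0,0],0],[[15,36,0],[0,0,0],0],[[25,14,0],[0,0,0],0]])

```text
clock: 5.35
tcp_pos: [522.4, -221.3, 246.0]
eef_rot: [[0.994, -0.111, 0.003], [-0.111, -0.994, -0.002], [0.003, 0.002, -1.0]]
contact_force: [0.7, 0.7, 1.8]
opening: 0.003
grasp_force: 0.0
```

servo_tool(moves=[[[30,0,0],[0,0,0],0],[[30,0,0],[0,0,0],0],[[30,0,0],[0,0,0],0],[[0,0,0],[0,0.074,0],0],[[0,0,0],[0,0.074,0],0]])

```text
clock: 5.77
tcp_pos: [616.2, -226.9, 238.8]
eef_rot: [[0.984, -0.107, 0.144], [-0.106, -0.994, -0.016], [0.145, 0.0, -0.99]]
contact_force: [-0.9, 0.4, 1.5]
opening: -0.002
grasp_force: 0.0
```

```bash
python3 -c "
from h import *
goal(PC+Rp(Y)@[-38,-76.5,40],Rpan)"
```

```text
t 5.7667 tcp [ 616.2 -226.9  238.8] F [-0.9  0.4  1.5] open -0.0020914607898885954
shift [-6.   0.2 36.2]
turn [ 0.     0.005 -0.001]
```

servo_tool(moves=[[[-6,-1.5,12],[0,0,0],0],[[0,0,12],[0,0,0],0],[[0,0,12],[0,0,0],0],[[0,0,0],[0,0,0],0],[[0,0,0],[0,0,0],0]])

```text
clock: 6.18
tcp_pos: [611.8, -225.3, 208.4]
eef_rot: [[0.983, -0.108, 0.147], [-0.106, -0.994, -0.017], [0.148, 0.001, -0.989]]
contact_force: [0.6, -0.5, 0.6]
opening: 0.003
grasp_force: 0.0
```

```bash
python3 -c "
from h import *
import cv2
goal(PC+Rp(Y)@[-38,-74.5,25],Rpan)
f=np.hstack([grab_frame('side')[180:270,260:360],grab_frame('top')[100:190,260:360]])
cv2.imwrite('pics/s4.png',cv2.resize(f[:,:,::-1],(800,360),interpolation=cv2.INTER_CUBIC))"
```

```text
t 6.1833 tcp [ 611.8 -225.3  208.4] F [ 0.6 -0.5  0.6] open 0.003139872334047473
shift [ 2.9 -0.6 21.7]
turn [ 0.001  0.002 -0.001]
```

View pics/s4.png

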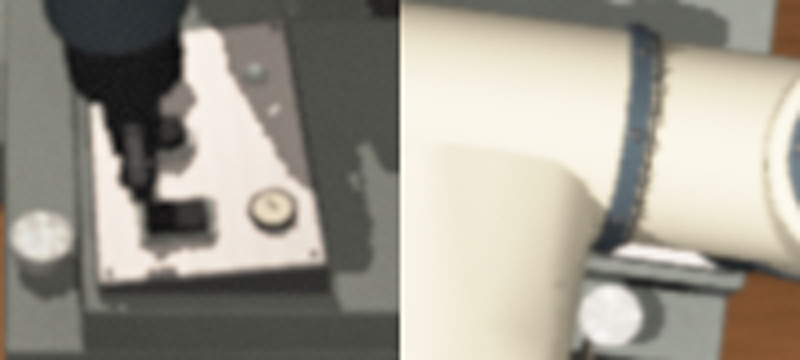

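The fingertip is over the near end of the rocker. Descending.

servo_tool(moves=[[[3,0,8],[0,0,0],0],[[0,0,6],[0,0,0],0],[[0,0,3],[0,0,0],0],[[0,0,2],[0,0,0],0],[[0,0,0],[0,0,0],0]])

```text
clock: 6.7
tcp_pos: [616.8, -225.6, 189.4]
eef_rot: [[0.983, -0.108, 0.145], [-0.107, -0.994, -0.016], [0.146, -0.0, -0.989]]
contact_force: [0.3, 0.5, -0.6]
opening: 0.002
grasp_force: 0.0
```

servo_tool(moves=[[[0,0,1],[0,0,0],0],[[0,0,1],[0,0,0],0],[[0,0,1],[0,0,0],0],[[0,0,1],[0,0,0],0],[[0,0,0],[0,0,0],0]])

```text
clock: 7.12
tcp_pos: [617.6, -225.8, 186.3]
eef_rot: [[0.983, -0.108, 0.147], [-0.106, -0.994, -0.016], [0.148, 0.0, -0.989]]
contact_force: [-2.0, -0.1, 2.3]
opening: 0.001
grasp_force: 1.0
```

servo_tool(moves=[[[0,0,1],[0,0,0],0],[[0,0,1],[0,0,0],0],[[0,0,1],[0,0,0],0],[[0,0,1],[0,0,0],0],[[0,0,0],[0,0,0],0]])

```text
clock: 7.53
tcp_pos: [617.8, -225.9, 185.8]
eef_rot: [[0.983, -0.107, 0.149], [-0.106, -0.994, -0.017], [0.15, 0.001, -0.989]]
contact_force: [-12.0, 5.0, 17.8]
opening: -0.004
grasp_force: 9.7
```

servo_tool(moves=[[[0,0,1],[0,0,0],0],[[0,0,1],[0,0,0],0],[[0,0,0.5],[0,0,0],0],[[0,0,0],[0,0,0],0],[[0,0,0],[0,0,0],0]])

```text
clock: 7.95
tcp_pos: [617.8, -226.0, 185.7]
eef_rot: [[0.983, -0.107, 0.15], [-0.105, -0.994, -0.018], [0.151, 0.002, -0.989]]
contact_force: [-18.2, 7.4, 27.7]
opening: -0.0
grasp_force: 14.9
```

There's a solid stop at about 28 N. I'll back off and look to see whether it flipped.

servo_tool(moves=[[[0,0,-10],[0,0,0],0],[[0,0,-30],[0,0,0],0],[[-30,0,-20],[0,0,0],0],[[-35,0,0],[0,0,0],0],[[-35,0,0],[0,0,0],0]])

```text
clock: 8.37
tcp_pos: [511.8, -214.1, 225.2]
eef_rot: [[0.983, -0.107, 0.15], [-0.106, -0.994, -0.016], [0.151, 0.0, -0.988]]
contact_force: [-0.8, -0.8, -1.3]
opening: 0.003
grasp_force: 0.0
```

```bash
python3 -c "
from h import *
import cv2
goal(PC+Rp(Y)@[-20,0,60],Rpan)
f=np.hstack([grab_frame('side')[200:260,280:360],grab_frame('top')[115:175,280:360]])
cv2.imwrite('pics/s5.png',cv2.resize(f[:,:,::-1],(800,300),interpolation=cv2.INTER_CUBIC))"
```

```text
t 8.3667 tcp [ 511.8 -214.1  225.2] F [-0.8 -0.8 -1.3] open 0.003142556356242925
shift [117.8 -74.7  18.6]
turn [ 0.    -0.002 -0.001]
```

View pics/s5.png

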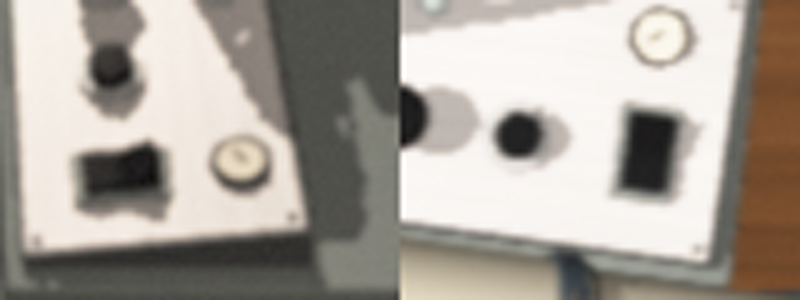

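The rocker has flipped: its far end now stands up and throws a shadow. Next is the start button.

servo_tool(moves=[[[10,-25,-5],[0,0,0],0],[[26,-25,0],[0,0,0],0],[[27,-26,0],[0,0,0],0],[[27,0,0],[0,0,0],0],[[27,0,0],[0,0,0],0]])

```text
clock: 8.88
tcp_pos: [636.0, -149.3, 246.6]
eef_rot: [[0.983, -0.105, 0.148], [-0.104, -0.994, -0.015], [0.149, -0.0, -0.989]]
contact_force: [-0.6, -1.1, 1.0]
opening: 0.002
grasp_force: 0.0
```

servo_tool(moves=[[[0,0,13],[0,0,0],0],[[0,0,13],[0,0,0],0],[[0,0,9],[0,0,0],0],[[0,0,0],[0,0,0],0],[[0,0,0],[0,0,0],0]])

```text
clock: 9.3
tcp_pos: [639.1, -151.7, 211.4]
eef_rot: [[0.983, -0.108, 0.146], [-0.106, -0.994, -0.016], [0.147, 0.0, -0.989]]
contact_force: [-0.6, 0.3, 0.3]
opening: 0.002
grasp_force: 0.0
```

```bash
python3 -c "
from h import *
import cv2
goal(PC+Rp(Y)@[-20,2,28],Rpan)
cv2.imwrite('pics/s6.png',cv2.resize(grab_frame('side')[180:260,270:370][:,:,::-1],(750,600),interpolation=cv2.INTER_CUBIC))"
```

```text
t 9.3 tcp [ 639.1 -151.7  211.4] F [-0.6  0.3  0.3] open 0.0019216672561364132
shift [ 1.4 -1.  18.8]
turn [ 0.     0.003 -0.001]
```

View pics/s6.png

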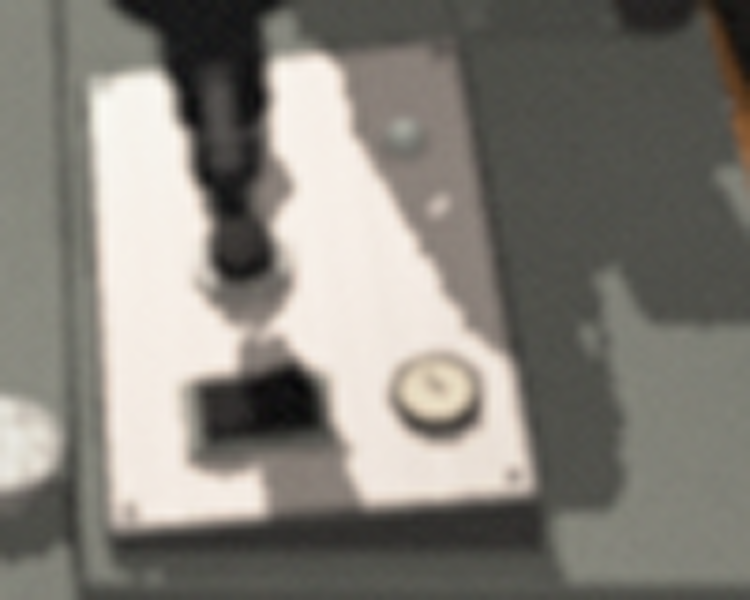

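The fingertip is lined up over the start button at about (240,240), clear of stop. Pressing.

servo_tool(moves=[[[1.5,-1,6],[0,0,0],0],[[0,0,6],[0,0,0],0],[[0,0,4],[0,0,0],0],[[0,0,1],[0,0,0],0],[[0,0,0],[0,0,0],0]])

```text
clock: 9.77
tcp_pos: [642.9, -151.0, 194.6]
eef_rot: [[0.983, -0.108, 0.146], [-0.106, -0.994, -0.016], [0.146, 0.0, -0.989]]
contact_force: [-0.5, -0.7, 0.4]
opening: 0.004
grasp_force: 0.0
```

servo_tool(moves=[[[0,0,1],[0,0,0],0],[[0,0,1],[0,0,0],0],[[0,0,1],[0,0,0],0],[[0,0,1],[0,0,0],0],[[0,0,0],[0,0,0],0]])

```text
clock: 10.18
tcp_pos: [644.0, -151.2, 191.7]
eef_rot: [[0.983, -0.108, 0.147], [-0.106, -0.994, -0.016], [0.148, 0.0, -0.989]]
contact_force: [-0.7, 0.7, 2.3]
opening: -0.005
grasp_force: 1.5
```

servo_tool(moves=[[[0,0,1],[0,0,0],0],[[0,0,1],[0,0,0],0],[[0,0,0],[0,0,0],0],[[0,0,0],[0,0,0],0],[[0,0,0],[0,0,0],0]])

```text
clock: 10.6
tcp_pos: [644.3, -151.2, 189.7]
eef_rot: [[0.983, -0.108, 0.147], [-0.106, -0.994, -0.016], [0.148, 0.0, -0.989]]
contact_force: [-2.3, 0.3, 4.2]
opening: 0.002
grasp_force: 2.1
```

servo_tool(moves=[[[0,0,1],[0,0,0],0],[[0,0,1],[0,0,0],0],[[0,0,1],[0,0,0],0],[[0,0,0.5],[0,0,0],0],[[0,0,0],[0,0,0],0]])

```text
clock: 11.02
tcp_pos: [644.5, -151.2, 188.8]
eef_rot: [[0.983, -0.107, 0.149], [-0.106, -0.994, -0.017], [0.15, 0.001, -0.989]]
contact_force: [-7.9, 3.6, 16.4]
opening: -0.004
grasp_force: 8.4
```

servo_tool(moves=[[[0,0,0.5],[0,0,0],0],[[0,0,0],[0,0,0],0],[[0,0,0],[0,0,0],0],[[0,0,0],[0,0,0],0],[[0,0,0],[0,0,0],0]])

```text
clock: 11.43
tcp_pos: [644.5, -151.3, 188.8]
eef_rot: [[0.983, -0.107, 0.149], [-0.106, -0.994, -0.017], [0.15, 0.001, -0.989]]
contact_force: [-8.6, 4.7, 17.9]
opening: 0.001
grasp_force: 9.4
```

It's solidly bottomed at 18 N, well over the spring force. I'll retract.

servo_tool(moves=[[[0,0,-8],[0,0,0],0],[[0,0,-25],[0,0,0],0],[[0,0,-35],[0,0,0],0],[[-35,0,0],[0,0,0],0],[[-35,0,0],[0,0,0],0]])

```text
clock: 11.85
tcp_pos: [567.4, -142.5, 243.7]
eef_rot: [[0.983, -0.108, 0.151], [-0.107, -0.994, -0.016], [0.152, -0.001, -0.988]]
contact_force: [-1.5, 0.9, -0.7]
opening: -0.005
grasp_force: 0.0
```

servo_tool(moves=[[[-35,0,0],[0,0,0],0],[[-20,0,0],[0,0,0],0],[[0,0,0],[0,0,0],0],[[0,0,0],[0,0,0],0],[[0,0,0],[0,0,0],0]])

```text
clock: 12.27
tcp_pos: [512.1, -136.7, 233.9]
eef_rot: [[0.983, -0.108, 0.146], [-0.106, -0.994, -0.016], [0.147, -0.0, -0.989]]
contact_force: [0.3, -0.3, 0.7]
opening: 0.001
grasp_force: 0.0
```

```bash
python3 -c "
from h import *
import cv2
cv2.imwrite('pics/s7.png',cv2.resize(grab_frame('side')[150:270,200:360][:,:,::-1],(800,600),interpolation=cv2.INTER_CUBIC))"
```

```text
(no output)
```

View pics/s7.png

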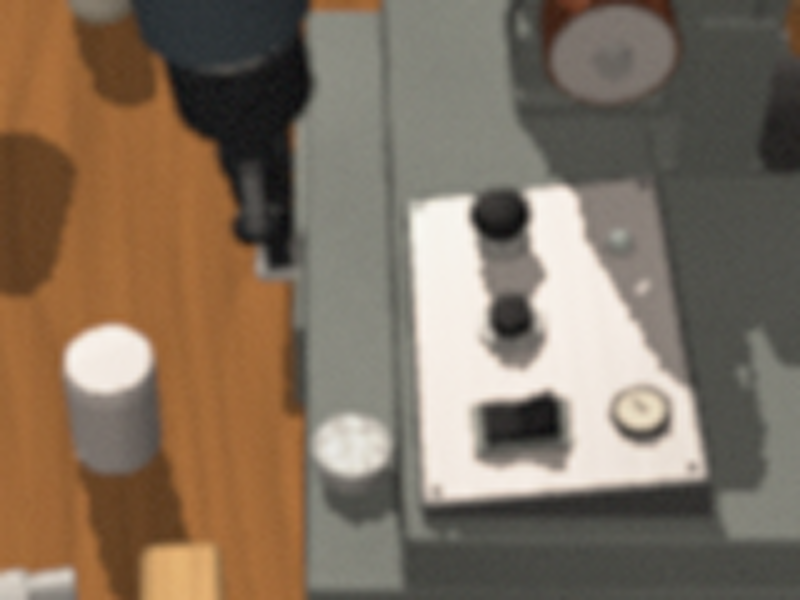

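The rocker is on at (520,420), the start button is back out at (512,315), stop is out, the drawer is home, and the arm is clear.

```bash
python3 -c "
from rig import *
print(finish_job())"
```

```text
the job is handed in; nothing more can be done
None
```

I handed the job in at about 12 s: the drawer is home, the rocker is on, and start was pressed fully in and sprang back. Stop and the visible bystanders look untouched; the hand-in returned no verdict, so this rests on the forces and the last picture.

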